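Bring the new condiment jar to the front of the deli carousel

ROBOT

A 6-joint arm with a two-finger parallel gripper is mounted at the origin on the work surface. World frame = base frame: x ahead of the robot, y to its left, z up, the work surface at z = 0. Lengths are in mm, angles in degrees, forces in N, time in s.
With the tool pointing down it reaches from about 275 to 750 mm from the base axis. Payload 10.2 kg.
Tool frame: the origin (TCP) lies at the very end of the fingers, on their centre line; the grasp point (between the pads) lies 19 mm behind it; z points along the fingers, y is the direction in which the jaws open and shut (so a half turn about z gives the same grasp; the last joint's range is limited). The gripper opens to 85 mm and grips with 20 to 120 N. Pads are 22 mm wide; open, the fingers measure 114 mm over their backs; the gripper's body (76 mm by 85 mm) begins 54 mm behind the grasp point. The pads swing forward as they close: fully open they stand 13 mm farther back than shut.
Start: joints at [-77.315, 17.928, 85.812, -0, 76.261, -12.8], TCP at [225.884, -473.927, 192.194] pointing down, gripper open.
Joint ranges: [-168.41, 168.41], [-55.51, 124.54], [10.69, 146.95], [-70.63, 250.63], [1, 178], [-165.06, 165.06]. Speed limits (degrees/s): [136.94, 136.94, 172.46, 180, 180, 180].

INTERFACE

Orientations are given as [roll, pitch, yaw] about the fixed x, y, z axes, in that order (R = Rz(yaw) Ry(pitch) Rx(roll)).
In Python, from workcell import * gives the robot as it stands.
- The arm moves only by the tool servo_tool, never from a script. Its argument "motion" is a list of rows, each an object of numbers: "dx", "dy", "dz": the shift along the world's x, y, z in cm; "yaw": the turn about the world's z in degrees; "hand": the finger opening in cm, from 0 to 8.54. In form: [{"dx": .., "dy": .., "dz": .., "yaw": .., "hand": ..}, ...]. A call has 1 to 5 rows; each row shifts and turns the pose as measured when the row begins; what a row does not reach is not made up. A row lasts 1/12 s, in which the tool goes at most 41.7 mm and 7.16 degrees, less where a joint would pass 70% of its speed; a pose out of reach is approached as far as the arm can. A call with a gripper value outside its range is refused whole. The fingers move at their own pace and stop on an object; "squeeze" is the grip in N (left out, the last holds). Time passes only in rows, so rows that do not move let the fingers close. It gives the time, the measured TCP pose, the force and the opening at its end, in the units of the state.
- read_state(): the state, without advancing time (a new reading comes with each control period).
- get_image(name): name is "side" or "top" or "wrist"; returns a dict with "frame" (420x560x3 uint8, blue, green, red), "fx", "fy", "cx", "cy" (pixels), "rvec" (rotation vector, rad) and "tvec" (3), from world to camera coordinates, as OpenCV has them; the wrist camera has in their place "mount" (4x4, takes a point from camera to tool coordinates, whose origin is the TCP and whose axes are the flange's). Camera axes: x right, y down, z forward; pixel columns grow to the right and rows downward; lengths in mm; the calibration is good to about 2 mm. A picture is of the moment at which its call begins: read the wrist's pose just before it. There is no depth.
- job_done(): hands the job in, once; it reports no verdict.
The state is a dict: "time": time; "joint_positions": joint angles; "dq": joint speeds; "joint_efforts": joint torques, N m; "position": TCP position; "tool_rot": TCP orientation; "ft_force": force on the tool from outside, world axes, zero at the start; "moment": the same for the moment, N m; "finger_gap": finger opening in mm.
Only numpy, scipy, OpenCV 4.12 (cv2) and the standard library are available. Lean on these libraries where they do the work, as an engineer would, in place of code of your own. Each camera call takes 0.05 s, during which the arm holds its last target. There are 200 camera calls.

TASK

Slide the jar clamp on the deli counter wide open and leave it open, lift the jar out of it and stand the jar upright in the one empty ringed place of the round condiment carousel. Then turn the carousel by the bar handle on top of its central post until that jar faces squarely to the black tag on the carousel's foot, and finish while still holding the handle, keeping the carousel still with the jar at the front. Leave the other things on the counter where they are.

Things in the scene. Friction and masses are not known exactly. Their poses are not given: they have to be found in the camera images.
- jar_center (a point): The glass jar in the clamp: 85 mm tall, round, steel lid, about 0.3 kg. Foot disc 57 mm diameter and 10 mm high, body 42 mm diameter from 10 to 69 mm up, lid 42 mm diameter from 69 to 85 mm. The point is on its axis half-way up (42.5 mm above its underside); z is its up axis. In the clamp its underside is 12 mm above the counter.
- jar: The same jar; origin at the centre of its underside, z up.
- seat (a point): Where the jar stands in the clamp: on its base plate (200 x 85 mm), 12 mm above the counter. -x is the way the jaw slides open, z up. Fixed to the counter; place and yaw vary, left or right of the middle. Fixed jaw 31 to 57 mm towards +x, 85 mm wide, its top 38 mm above the counter; side guide rails reach 22 mm above the counter, their inner faces 32 mm from the middle.
- jaw_post (a point): Upright square steel post on the sliding jaw, 18 x 18 mm, the place to grip it: the point is on its axis 74 mm above the counter, its top is at 91 mm; the jaw block under it reaches up to 38 mm. Axes as the seat's. With the jaw shut the post is 80 mm from the jar's axis, on the seat's -x side.
- jaw (a joint): Sliding jaw of the clamp, m: about 0 shut, up to 0.040 open (stop). Stiff, about 4 N. While shut, it hooks about 5 mm over the foot of the jar; once 20 mm or more open, the jar lifts straight out. It stays where it is left.
- front_tag (a point): The black tag (upright card 60 x 36 mm, top about 48 mm above the counter) at the end of an arm of the carousel's foot, 172 mm from the carousel's axis. It marks the front; the point is its middle, 30 mm above the counter. x points from the carousel's axis outward through the tag. Fixed; place and yaw vary.
- well (a point): The empty place on the turntable: centre of the bottom of a shallow round ring (inner diameter 68 mm, 8 mm high), 30 mm above the counter and 100 mm from the turntable's axis. x points outward from the axis, z up. It turns with the turntable.
- turntable (a joint): Angle of the turntable, rad, anticlockwise from above positive; 0 when the empty place is exactly at the tag. Turns to 3.1 rad either way, friction about 0.2 N m, stays where left. Wooden disc 280 mm across, top 30 mm above the counter; three shorter jars (up to 70 mm tall, 68 mm wide) sit tight on it, 100 mm from its axis, at 90, 180 and 270 degrees from the empty place.
- handle_grip (a point): Bar handle on top of the turntable's central post: steel, 14 mm thick along this point's x, 50 mm long along its y, 32 mm high; the point is its centre, on the turning axis, 160 mm above the counter (bar from 144 to 176 mm; a 20 mm thick post below). x points towards the empty place. It turns with the turntable.
- oil_bottle: Bystander: small bottle, 44 mm diameter, 130 mm tall, origin under it. Leave it.
- pepper_mill: Bystander: dark wooden pepper mill, 42 mm diameter, 105 mm tall, origin under it. Leave it.
- cheese: Bystander: cheese wheel, 110 mm diameter, 45 mm high, origin under it. Leave it.
- steel_bowl: Bystander: steel bowl, 120 mm diameter, 50 mm high, origin under it. Leave it.
- olive_jar: Bystander: wide jar, 70 mm diameter, 100 mm tall, origin under it, standing on the counter and not in the clamp. Leave it.
- knife: Bystander: long knife lying on a white cutting board, about 310 mm long, origin under its middle. Leave it.

How it is judged:
By the outcome, as a careful person would: the job done as asked, in the order asked, and still so for the second after the job is handed in, while the arm keeps its last pose, push and grip.
It also fails if it takes over 67 s, if anything falls off the work surface, if the arm or the gripper's body presses on something with over 40 N, if the wrist force passes 120 N, or if a joint passes its speed limit or range.

## Working session

There is one attempt and no reset: what is moved stays moved. The work goes in short steps, Python scripts to look and compute and a tool call to move; the robot and the scene stay as the last step left them, time stands still between calls to the robot, and variables do not carry over. Pictures are saved under pics/ and viewed, about 8 in all and at most 12, crops included, and the job is handed in when it is done.

Besides the shell and the picture viewer there is one more tool, called after "Request:" as name([rows], argument=value, ...), one row to a line, values as JSON. servo_tool: Moves the arm, as the interface text tells. Its arguments: {"type":"object","properties":{"motion":{"type":"array","items":{"type":"object","properties":{"dx":{"type":"number"},"dy":{"type":"number"},"dz":{"type":"number"},"yaw":{"type":"number"},"hand":{"type":"number"}}}},"squeeze":{"type":"number"}},"required":["motion"]}

```bash
mkdir -p pics; ls; cat > h.py <<'E'
from workcell import *
import numpy as np, cv2
def ray(im,u,v,st=None):
    K=np.array([[im['fx'],0,im['cx']],[0,im['fy'],im['cy']],[0,0,1]])
    d=np.linalg.inv(K)@[u,v,1]
    R=cv2.Rodrigues(np.array(im['rvec'],float))[0]; t=np.array(im['tvec'],float).ravel()
    return -R.T@t, R.T@d
def onz(im,u,v,z):
    o,d=ray(im,u,v); return o+d*(z-o[2])/d[2]
def proj(im,p):
    K=np.array([[im['fx'],0,im['cx']],[0,im['fy'],im['cy']],[0,0,1]])
    return cv2.projectPoints(np.array(p,float).reshape(-1,1,3),np.array(im['rvec'],float),np.array(im['tvec'],float),K,None)[0].reshape(-1,2)
E
python3 - <<'E'
from h import *
import pickle
s=read_state(); print(s['time'],s['position'],s['tool_rot'],s['finger_gap'])
for n in ['top','side']:
    im=get_image(n); pickle.dump(im,open(f'pics/{n}0.pkl','wb')); cv2.imwrite(f'pics/{n}0.png',cv2.resize(im['frame'],None,fx=1.4,fy=1.4,interpolation=cv2.INTER_CUBIC)); print(n,ray(im,280,210),im['fx'])
E
```

```text
pics
0.0 [ 225.81961259 -473.60621467  191.63962611] [-1.79928166e+02 -1.71490447e-02  2.54863408e+01] 85.47822362142334
top (array([ 362.81920625,  -12.70225758, 1329.02051551]), array([ 0.13161277, -0.00781859, -0.99152708])) 404.0467010745005
side (array([-226.18155397,  813.4431053 ,  760.36217801]), array([ 0.62178314, -0.63478534, -0.45933199])) 419.41607508011316
```

View pics/top0.png

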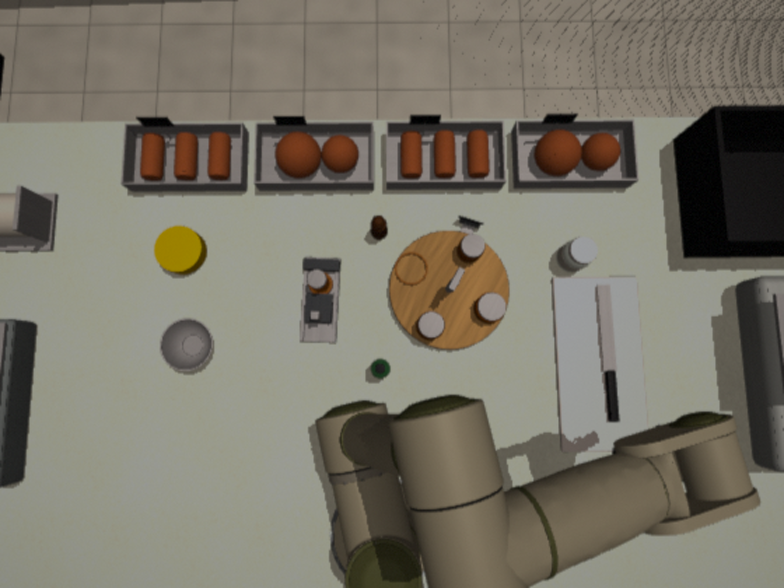

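View pics/side0.png

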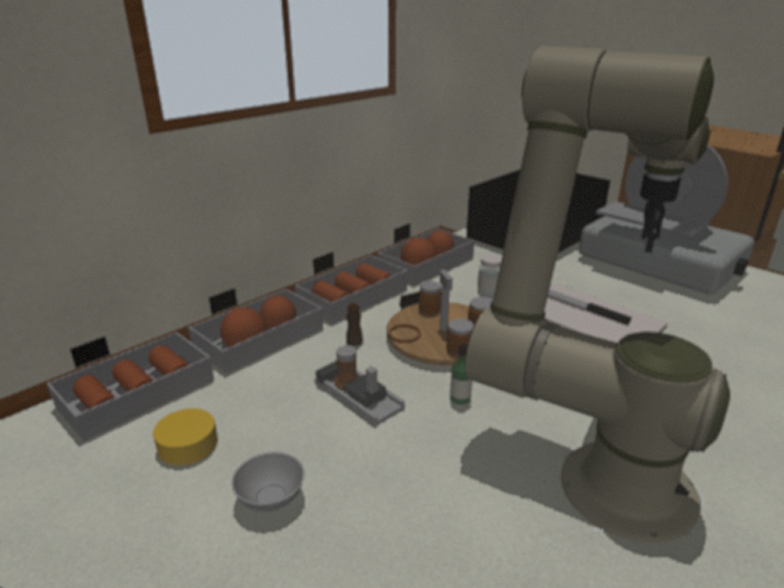

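The top view, magnified 1.4 times, shows the clamp around (320,300) with the jar lid at (317,280) and the post at (314,315). It also shows the carousel at (449,290), the empty ring at (411,268), the tag at (469,221), and the bystanders. The side view agrees. Next I'll crop for finer measurement.

```bash
python3 - <<'E'
from h import *
import pickle
im=pickle.load(open('pics/top0.pkl','rb')); f=im['frame']
cv2.imwrite('pics/crop.png',cv2.resize(f[143:258,205:370],None,fx=4.8,fy=4.8,interpolation=cv2.INTER_CUBIC))
hsv=cv2.cvtColor(f,cv2.COLOR_BGR2HSV)
m=((hsv[...,1]>90)&(hsv[...,0]>8)&(hsv[...,0]<25)).astype(np.uint8)
m[:,:270]=0;m[:155]=0;m[260:]=0;m[:,370:]=0
m=cv2.morphologyEx(m,cv2.MORPH_OPEN,np.ones((3,3)))
c=max(cv2.findContours(m,0,2)[0],key=cv2.contourArea)
e=cv2.fitEllipse(cv2.convexHull(c)); print(e, onz(im,*e[0],30))
# metric disc check
P=np.array([onz(im,*q[0],30)[:2] for q in cv2.convexHull(c)]); print(cv2.minEnclosingCircle(P.astype(np.float32)))
E
```

```text
((320.25616455078125, 206.7844696044922), (84.26722717285156, 85.34854125976562), 114.87640380859375) [ 544.63217854 -153.74312867   30.        ]
((546.7811279296875, -154.0174560546875), 138.91160583496094)
```

View pics/crop.png

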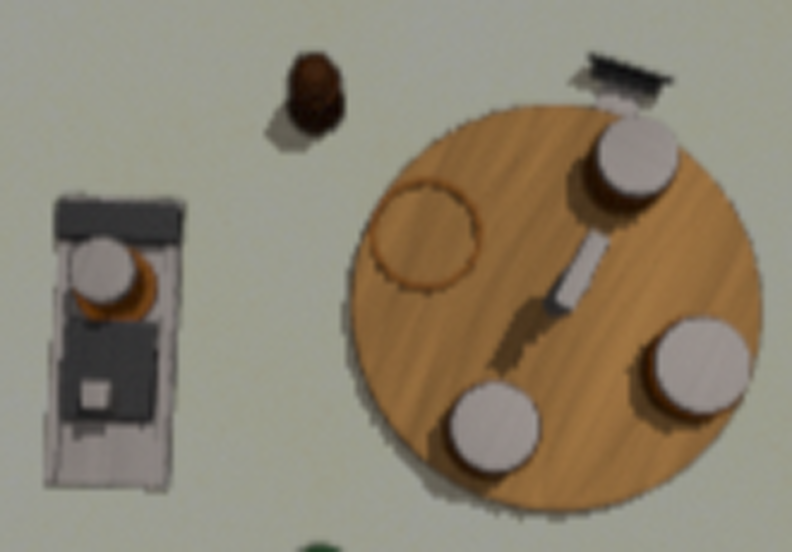

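The crop, magnified 4.8 times, shows the jar lid at (105,270), the post top at (96,394) and the ring at (427,236). The bar runs from (597,235) to (568,308), and the tag's top edge from (590,55) to (672,80).

```bash
python3 - <<'E'
from h import *
import pickle
im=pickle.load(open('pics/top0.pkl','rb'))
def w(x,y,z): return onz(im,(x+.5)/4.8-.5+205,(y+.5)/4.8-.5+143,z)
np.set_printoptions(precision=1,suppress=True)
lid=w(105,270,97);post=w(96,394,91);ring=w(427,236,38)
bar=w(582,272,176);tag=(w(590,55,48)+w(672,80,48))/2
print('lid',lid,'post',post,np.linalg.norm((lid-post)[:2]))
ax=np.array([546,-154])
print('ring',ring,'bar',bar,'tag',tag)
a=lambda d:np.degrees(np.arctan2(d[1],d[0]))
for c in (ax,bar[:2]): print(np.linalg.norm(ring[:2]-c),a(ring[:2]-c),np.linalg.norm(tag[:2]-c),a(tag[:2]-c))
d=w(597,235,176)-w(568,308,176); print('bar dir',a(d),np.linalg.norm(d))
print('tag edge dir',a(w(590,55,48)-w(672,80,48)),np.linalg.norm(w(590,55,48)-w(672,80,48)))
for n,p,z in (('fixL',(57,200),38),('fixR',(185,203),38),('bl',(45,487),12),('br',(170,490),12)): print(n,w(*p,z))
print('lid-post dir',a(lid-post))
E
```

```text
lid [562.5 142.5  97. ] post [483.1 148.2  91. ] 79.58913059846608
ring [593.5 -67.5  38. ] bar [ 546.  -154.6  176. ] tag [ 706.8 -207.5   48. ]
98.68543678463803 61.25392079787216 169.50834748590268 -18.396216458532145
99.23836182161764 61.41575642896381 169.33291150523843 -18.1952636466867
bar dir -22.830564648363985 48.12472102648348
tag edge dir 71.9630464311371 58.081427468478715
fixL [620.4 183.   38. ]
fixR [617.6  96.2  38. ]
bl [428.  192.2  12. ]
br [425.3 107.7  12. ]
lid-post dir -4.085684024492556
```

Distances match the brief: lid to post 79.6 mm (80), ring radius 99 (100), tag radius 169 (172). The clamp's yaw is about -3°, and the turntable angle is about +79.6°. I'll move over the jaw post with yaw at 87.

Request:
servo_tool([
  {"dx": 1.4,"dy": 3.5,"dz": 1,"yaw": 6,"hand": 4.5},
  {"dx": 1.4,"dy": 3.5,"dz": 1,"yaw": 6,"hand": 4.5},
  {"dx": 1.4,"dy": 3.5,"dz": 1,"yaw": 6,"hand": 4.5},
  {"dx": 1.4,"dy": 3.5,"dz": 0,"yaw": 6,"hand": 4.5},
  {"dx": 1.4,"dy": 3.5,"dz": 0,"yaw": 6,"hand": 4.5},
])

```text
time: 0.52
position: [294.2, -295.8, 219.0]
tool_rot: [-179.6, -0.1, 56.1]
ft_force: [2.0, -0.2, 0.6]
finger_gap: 44.9
```

Request:
servo_tool([
  {"dx": 1.4,"dy": 3.5,"yaw": 6,"hand": 4.5},
  {"dx": 1.4,"dy": 3.5,"yaw": 6,"hand": 4.5},
  {"dx": 1.4,"dy": 3.5,"yaw": 6,"hand": 4.5},
  {"dx": 1.4,"dy": 3.5,"yaw": 6,"hand": 4.5},
  {"dx": 1.4,"dy": 3.5,"yaw": 6,"hand": 4.5},
])

```text
validation failed for argument at $.mo...
```

Request:
servo_tool([
  {"dx": 1.4,"dy": 3.5,"hand": 4.5},
  {"dx": 1.4,"dy": 3.5,"hand": 4.5},
  {"dx": 1.4,"dy": 3.5,"hand": 4.5},
  {"dx": 1.4,"dy": 3.5,"hand": 4.5},
  {"dx": 1.4,"dy": 3.5,"hand": 4.5},
])

```text
validation failed for argument at $.mo...
```

Request:
servo_tool([
  {"dx": 1.3,"dy": 3.7,"dz": 0,"yaw": 6,"hand": 4.5},
  {"dx": 1.3,"dy": 3.7,"dz": 0,"yaw": 6,"hand": 4.5},
  {"dx": 1.3,"dy": 3.7,"dz": 0,"yaw": 6,"hand": 4.5},
  {"dx": 1.3,"dy": 3.7,"dz": 0,"yaw": 6,"hand": 4.5},
  {"dx": 1.3,"dy": 3.7,"dz": 0,"yaw": 6,"hand": 4.5},
])

```text
time: 0.93
position: [359.3, -101.4, 218.6]
tool_rot: [-179.6, -0.1, 87.5]
ft_force: [0.9, -1.1, -0.1]
finger_gap: 45.1
```

Request:
servo_tool([
  {"dx": 1.4,"dy": 3.7,"dz": 0,"yaw": 0,"hand": 4.5},
  {"dx": 1.4,"dy": 3.7,"dz": 0,"yaw": 0,"hand": 4.5},
  {"dx": 1.4,"dy": 3.7,"dz": 0,"yaw": 0,"hand": 4.5},
  {"dx": 1.4,"dy": 3.7,"dz": 0,"yaw": 0,"hand": 4.5},
  {"dx": 1.4,"dy": 3.7,"dz": 0,"yaw": 0,"hand": 4.5},
])

```text
time: 1.35
position: [429.4, 94.5, 218.6]
tool_rot: [-179.7, -0.1, 87.9]
ft_force: [0.7, -0.9, 0.3]
finger_gap: 45.1
```

Request:
servo_tool([
  {"dx": 2.7,"dy": 2.6,"dz": -1,"yaw": -1,"hand": 4.5},
  {"dx": 2.7,"dy": 2.6,"dz": -1,"yaw": 0,"hand": 4.5},
  {"dx": 0,"dy": 0,"dz": -1,"yaw": 0,"hand": 4.5},
  {"dx": 0,"dy": 0,"dz": 0,"yaw": 0,"hand": 4.5},
])

```text
time: 1.68
position: [485.3, 157.1, 185.8]
tool_rot: [-179.6, -0.1, 87.4]
ft_force: [0.1, -1.4, -0.4]
finger_gap: 44.9
```

```bash
python3 - <<'E'
from h import *
import pickle
s=read_state(); im=get_image('wrist'); print(s['position'],s['tool_rot'],im['mount'],im['fx'])
pickle.dump((s,im),open('pics/w1.pkl','wb')); cv2.imwrite('pics/w1.png',im['frame'])
E
```

```text
[485.3164792  157.06517334 185.78830717] [-1.79611990e+02 -1.14326469e-01  8.73547639e+01] [[-9.81879914e-04 -9.50530823e-01 -3.10628703e-01  8.05439339e+01]
 [ 9.99999499e-01 -8.72223819e-04 -4.91917832e-04 -2.74105117e-01]
 [ 1.96645308e-04 -3.10629030e-01  9.50531202e-01 -1.81310567e+02]
 [ 0.00000000e+00  0.00000000e+00  0.00000000e+00  1.00000000e+00]] 298.5010113057163
```

View pics/w1.png

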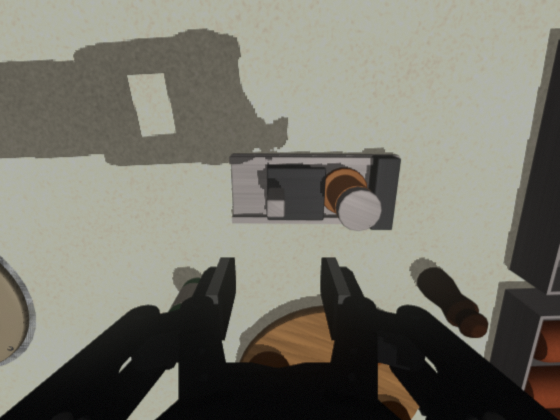

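The wrist view shows the post top at (276,208), the lid at (360,210), and the clamp plate from (232,152) to (398,228).

```bash
cat >> h.py <<'E'
from scipy.spatial.transform import Rotation as Ro
def wonz(s,im,u,v,z):
    T=np.eye(4);T[:3,:3]=Ro.from_euler('xyz',s['tool_rot'],degrees=True).as_matrix();T[:3,3]=s['position']
    M=T@np.array(im['mount'])
    d=M[:3,:3]@[(u-im['cx'])/im['fx'],(v-im['cy'])/im['fy'],1]; o=M[:3,3]
    return o+d*(z-o[2])/d[2]
E
python3 - <<'E'
from h import *
import pickle
s,im=pickle.load(open('pics/w1.pkl','rb'))
np.set_printoptions(precision=1,suppress=True)
for n,u,v,z in (('post',276,208,91),('lid',360,210,97),('bl',232,152,22),('fr',396,155,38),('b2',233,222,12)): print(n,wonz(s,im,u,v,z))
E
```

```text
post [482.4 151.6  91. ]
lid [562.  147.8  97. ]
bl [433.5 199.4  22. ]
fr [614.5 189.6  38. ]
b2 [424.9 111.   12. ]
```

Request:
servo_tool([
  {"dx": -0.26,"dy": -0.7,"dz": -3.5,"yaw": 0,"hand": 4.5},
  {"dx": 0,"dy": 0,"dz": -3.5,"yaw": 0,"hand": 4.5},
  {"dx": 0,"dy": 0,"dz": -3.5,"yaw": 0,"hand": 4.5},
  {"dx": 0,"dy": 0,"dz": -2,"yaw": 0,"hand": 4.5},
  {"dx": 0,"dy": 0,"dz": 0,"yaw": 0,"hand": 4.5},
])

```text
time: 2.15
position: [482.9, 145.7, 63.0]
tool_rot: [179.8, -0.2, 87.1]
ft_force: [-0.0, 0.4, -1.0]
finger_gap: 45.0
```

Request:
servo_tool([
  {"dx": 0,"dy": 0,"dz": 0,"yaw": 0,"hand": 1.5},
  {"dx": 0,"dy": 0,"dz": 0,"yaw": 0,"hand": 1.2},
  {"dx": 0,"dy": 0,"dz": 0,"yaw": 0,"hand": 1.2},
  {"dx": 0,"dy": 0,"dz": 0,"yaw": 0,"hand": 1.2},
  {"dx": 0,"dy": 0,"dz": 0,"yaw": 0,"hand": 1.2},
], squeeze=30)

```text
time: 2.57
position: [485.5, 143.9, 69.8]
tool_rot: [179.3, -0.2, 86.9]
ft_force: [-0.2, 0.9, 0.8]
finger_gap: 12.1
```

```bash
python3 - <<'E'
from h import *
import pickle
s=read_state(); print(s['time'],s['position'],s['tool_rot'],s['finger_gap'],s['ft_force'],s['dq'])
a=get_image('side');im=get_image('wrist');pickle.dump((s,im,a),open('pics/w2.pkl','wb'))
u,v=proj(a,[482.7,150,74])[0]; u=int(u);v=int(v); print(u,v)
c=cv2.resize(a['frame'][v-70:v+70,u-65:u+65],(390,420),interpolation=cv2.INTER_CUBIC)
w=cv2.resize(im['frame'],(400,300)); w=np.vstack([w,np.zeros((120,400,3),np.uint8)])
cv2.imwrite('pics/w2.png',np.hstack([c,w]))
E
```

```text
2.5667 [485.54823892 143.9092674   69.84402018] [179.2651134   -0.21841563  86.92133632] 12.10597094264887 [-0.18867837  0.94343534  0.83264718] [-0.07851159 -1.17253675 -0.63873839  0.00149845  0.55002812 -0.10148445]
264 268
```

View pics/w2.png

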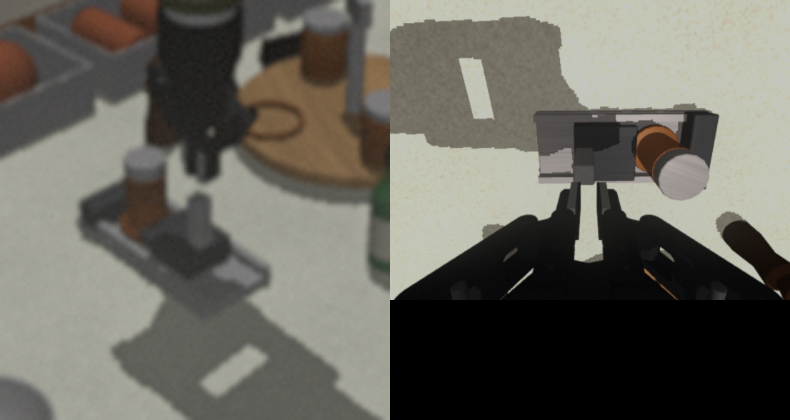

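```bash
python3 - <<'E'
from h import *
import pickle
s,im,a=pickle.load(open('pics/w2.pkl','rb')); p=s['position']
q=proj(a,p)[0]; print('side tcp',q,'in crop',(q-[264-65,268-70])*3)
for P in ([482.7,150,91],[482.4,151.6,91]): print('post top crop',(proj(a,P)[0]-[199,198])*3)
M=np.array(im['mount']); c=np.linalg.inv(M)@[0,0,0,1]; print('wrist tcp',(im['fx']*c[0]/c[2]+im['cx'])*.714,(im['fy']*c[1]/c[2]+im['cy'])*.714)
np.set_printoptions(precision=1,suppress=True)
# post top in the wrist crop is ~(583,150): full res
for v in (145,150,155): print(wonz(s,im,(583-390)/.714,v/.714,91))
s2=read_state(); print(s2['time'],s2['position'],s2['dq'])
E
```

```text
side tcp [265.86584125 268.29416234] in crop [200.59752375 210.88248703]
post top crop [197.64655036 196.17452051]
post top crop [196.62725065 197.00456085]
wrist tcp 198.69889332852688 173.05663991204634
[482.6 177.3  91. ]
[482.3 173.2  91. ]
[482.1 169.1  91. ]
2.6667 [485.4 144.   69.5] [ 0.1  0.6  0.5 -0.  -0.2 -0. ]
```

```bash
python3 - <<'E'
from h import *
import pickle
np.set_printoptions(precision=1,suppress=True)
s,im,a=pickle.load(open('pics/w2.pkl','rb'))
for z in (70,80,90,100): print(z,onz(a,199+203/3,198+178/3,z))
M=np.array(im['mount'])
for v in (178,182,186):
  d=M[:3,:3]@[(281-im['cx'])/im['fx'],(v/.714-im['cy'])/im['fy'],1];o=M[:3,3]; print('tool z at x=0',(o-d*o[0]/d[0])[2], 'x at z=0',(o-d*o[2]/d[2])[0])
c=a['frame'][230:300,225:305]; 
A=cv2.resize(c,None,fx=6,fy=6,interpolation=cv2.INTER_CUBIC)[:420]
B=cv2.resize(im['frame'][180:290,230:350],None,fx=3.2,fy=3.8,interpolation=cv2.INTER_CUBIC)[:420]
B=np.vstack([B,np.zeros((max(0,420-len(B)),B.shape[1],3),np.uint8)])[:len(A)]
A=A[:,:400]
cv2.imwrite('pics/w3.png',np.hstack([A,B])); print(A.shape,B.shape)
E
```

```text
70 [523.8 103.9  70. ]
80 [512.9 114.1  80. ]
90 [502.1 124.4  90. ]
100 [491.2 134.7 100. ]
tool z at x=0 -10.645580204787592 x at z=0 -5.0238202146809385
tool z at x=0 -18.49008846903979 x at z=0 -9.146158865632472
tool z at x=0 -25.733759185656197 x at z=0 -13.3219176122048
(420, 400, 3) (420, 384, 3)
```

View pics/w3.png

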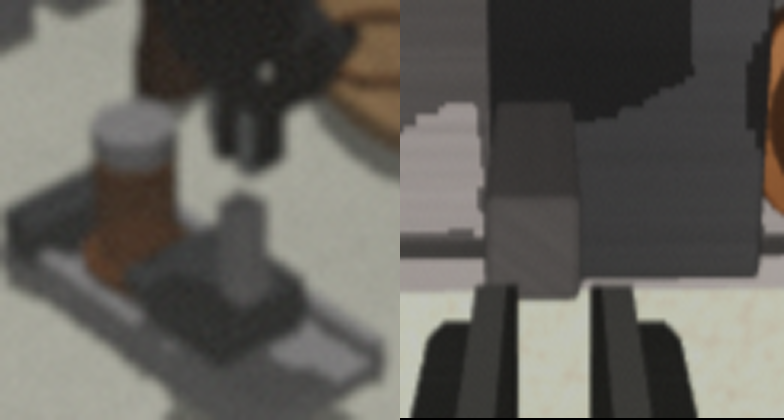

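```bash
python3 - <<'E'
from h import *
import pickle
np.set_printoptions(precision=1,suppress=True)
for f,pp,ll in (('w1',(276,208),(360,210)),('w2',(272,243),(410,248))):
  s,im=pickle.load(open(f'pics/{f}.pkl','rb'))[:2]; s=dict(s); p0=np.array(s['position'])
  print(f,s['joint_positions'],s['position'])
  for dz in (-10,0,10,20,30,40):
    s['position']=p0+[0,0,dz]; a=wonz(s,im,*pp,91);b=wonz(s,im,*ll,97); print(dz,a,b,np.linalg.norm((a-b)[:2]))
s=read_state();print(s['joint_positions'],s['position'],s['time'])
E
```

```text
w1 [ 4.7 16.5 88.7  0.2 75.2  7.3] [485.3 157.1 185.8]
-10 [482.6 154.6  91. ] [559.3 151.1  97. ] 76.77715959694079
0 [482.4 151.6  91. ] [562.  147.8  97. ] 79.72416567967481
10 [482.1 148.5  91. ] [564.7 144.5  97. ] 82.67123151637773
20 [481.8 145.4  91. ] [567.3 141.2  97. ] 85.61835093668304
30 [481.5 142.3  91. ] [570.  137.9  97. ] 88.565518591423
40 [481.3 139.2  91. ] [572.7 134.6  97. ] 91.51272982042755
w2 [ 3.2 22.9 98.7  0.2 57.7  6.1] [485.5 143.9  69.8]
-10 [482.4 157.4  91. ] [555.7 152.8  97. ] 73.50268578362194
0 [482.1 153.   91. ] [560.5 147.9  97. ] 78.58981349582415
10 [481.7 148.6  91. ] [565.2 142.9  97. ] 83.67731810866059
20 [481.4 144.2  91. ] [570. 138.  97.] 88.76513481685555
30 [481.1 139.8  91. ] [574.7 133.1  97. ] 93.85321286401498
40 [480.8 135.4  91. ] [579.4 128.2  97. ] 98.9415119319928
[ 3.2 22.9 98.7  0.2 57.6  6.1] [485.4 144.   69.5] 2.6667
```

The reported pose is consistent, since the lid-to-post distance comes out at 79 mm. Both cameras show the fingertips about 35 mm behind the nominal TCP, so they closed above the post. I'll reopen and go lower in a way that is safe under either reading: TCP at 44, with the block top at 38.

Request:
servo_tool([
  {"dx": -0.3,"dy": 0.6,"dz": 0,"yaw": 0,"hand": 4.5},
  {"dx": 0,"dy": 0,"dz": 0,"yaw": 0,"hand": 4.5},
  {"dx": 0,"dy": 0,"dz": 0,"yaw": 0,"hand": 4.5},
  {"dx": 0,"dy": 0,"dz": 0,"yaw": 0,"hand": 4.5},
])

```text
time: 3.0
position: [482.1, 151.0, 70.1]
tool_rot: [179.3, -0.2, 87.0]
ft_force: [-1.0, -0.5, -0.3]
finger_gap: 45.0
```

Request:
servo_tool([
  {"dx": 0,"dy": 0,"dz": -1,"yaw": 0,"hand": 4.5},
  {"dx": 0,"dy": 0,"dz": -1,"yaw": 0,"hand": 4.5},
  {"dx": 0,"dy": 0,"dz": 0,"yaw": 0,"hand": 4.5},
])

```text
time: 3.25
position: [482.0, 151.1, 48.1]
tool_rot: [179.2, -0.2, 87.0]
ft_force: [0.1, 0.5, -0.7]
finger_gap: 45.0
```

Request:
servo_tool([
  {"dx": 0,"dy": 0,"dz": -0.4,"yaw": 0,"hand": 4.5},
  {"dx": 0,"dy": 0,"dz": 0,"yaw": 0,"hand": 1.2},
  {"dx": 0,"dy": 0,"dz": 0,"yaw": 0,"hand": 1.2},
  {"dx": 0,"dy": 0,"dz": 0,"yaw": 0,"hand": 1.2},
  {"dx": 0,"dy": 0,"dz": 0,"yaw": 0,"hand": 1.2},
], squeeze=30)

```text
time: 3.67
position: [481.5, 150.9, 42.4]
tool_rot: [179.4, -0.2, 87.0]
ft_force: [0.6, 0.5, -2.8]
finger_gap: 17.3
```

```bash
python3 - <<'E'
from h import *
import pickle
s=read_state(); print(s['time'],s['position'],s['finger_gap'],s['ft_force'])
a=get_image('side');im=get_image('wrist');pickle.dump((s,im,a),open('pics/w4.pkl','wb'))
A=cv2.resize(a['frame'][230:300,225:291],None,fx=6,fy=6,interpolation=cv2.INTER_CUBIC)
B=cv2.resize(im['frame'][180:290,230:350],None,fx=3.2,fy=3.8,interpolation=cv2.INTER_CUBIC)
B=np.vstack([B,np.zeros((420-len(B),384,3),np.uint8)]) if len(B)<420 else B[:420]
cv2.imwrite('pics/w4.png',np.hstack([A,B]))
E
```

```text
3.6667 [481.51205239 150.86532165  42.41917762] 17.34763543405696 [ 0.59651202  0.51155283 -2.77296655]
```

View pics/w4.png

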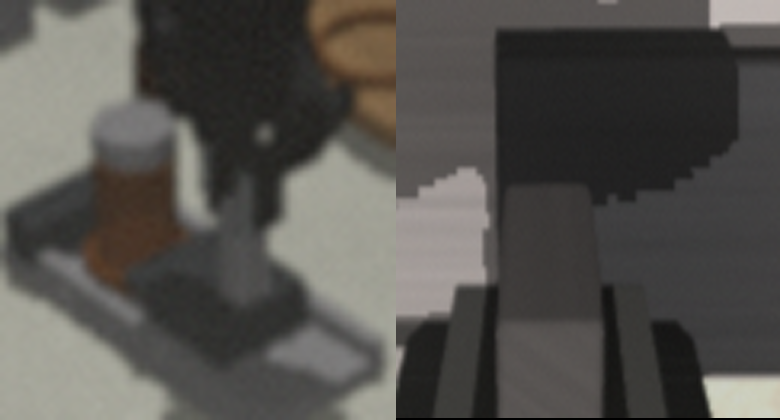

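The side view shows the fingers straddling the post, and the gap is 17 mm, so the post is gripped. I'll pull it open along the seat's -x.

Request:
servo_tool([
  {"dx": -0.8,"dy": 0.04,"dz": 0,"yaw": 0,"hand": 1.2},
  {"dx": -0.8,"dy": 0.04,"dz": 0,"yaw": 0,"hand": 1.2},
  {"dx": -0.8,"dy": 0.04,"dz": 0,"yaw": 0,"hand": 1.2},
  {"dx": -0.8,"dy": 0.04,"dz": 0,"yaw": 0,"hand": 1.2},
  {"dx": -0.6,"dy": 0.03,"dz": 0,"yaw": 0,"hand": 1.2},
])

```text
time: 4.18
position: [444.6, 152.8, 42.5]
tool_rot: [178.9, -0.3, 86.9]
ft_force: [4.0, 0.3, -5.7]
finger_gap: 16.8
```

Request:
servo_tool([
  {"dx": -0.4,"dy": 0.02,"dz": 0,"yaw": 0,"hand": 1.2},
  {"dx": -0.3,"dy": 0,"dz": 0,"yaw": 0,"hand": 1.2},
  {"dx": 0,"dy": 0,"dz": 0,"yaw": 0,"hand": 1.2},
])

```text
time: 4.43
position: [443.8, 152.9, 42.6]
tool_rot: [177.8, -0.4, 86.9]
ft_force: [-4.0, 0.8, 1.0]
finger_gap: 17.0
```

It stopped after 38 mm, at the end stop. I'll release, rise and move over the jar.

Request:
servo_tool([
  {"dx": 0,"dy": 0,"dz": 0,"yaw": 0,"hand": 4.5},
  {"dx": 0,"dy": 0,"dz": 0,"yaw": 0,"hand": 4.5},
  {"dx": 0,"dy": 0,"dz": 0,"yaw": 0,"hand": 4.5},
  {"dx": 0,"dy": 0,"dz": 2,"yaw": 0,"hand": 4.5},
  {"dx": 0,"dy": 0,"dz": 3.5,"yaw": 0,"hand": 4.5},
])

```text
time: 4.85
position: [437.3, 152.4, 94.3]
tool_rot: [178.7, -0.3, 86.9]
ft_force: [1.6, 0.2, -0.2]
finger_gap: 45.0
```

Request:
servo_tool([
  {"dx": 0,"dy": 0,"dz": 3,"yaw": 0,"hand": 6.5},
  {"dx": 3,"dy": -0.15,"dz": 0,"yaw": 0,"hand": 6.5},
  {"dx": 3,"dy": -0.15,"dz": 0,"yaw": 0,"hand": 6.5},
  {"dx": 3,"dy": -0.15,"dz": 0,"yaw": 0,"hand": 6.5},
  {"dx": 2.4,"dy": -0.15,"dz": 0,"yaw": 0,"hand": 6.5},
])

```text
time: 5.27
position: [552.7, 147.6, 135.5]
tool_rot: [178.2, -0.3, 87.1]
ft_force: [0.2, -0.8, -0.1]
finger_gap: 65.1
```

Request:
servo_tool([
  {"dx": 0,"dy": 0,"dz": 0,"yaw": 0,"hand": 6.5},
  {"dx": 0,"dy": 0,"dz": 0,"yaw": 0,"hand": 6.5},
])

```text
time: 5.43
position: [555.4, 146.9, 135.1]
tool_rot: [178.2, -0.3, 87.0]
ft_force: [-0.6, 0.4, -0.3]
finger_gap: 65.1
```

```bash
python3 - <<'E'
from h import *
import pickle
s=read_state(); print(s['time'],s['position'],s['tool_rot'],s['finger_gap'],s['ft_force'])
im=get_image('wrist');t=get_image('top');pickle.dump((s,im,t),open('pics/w5.pkl','wb'))
B=cv2.resize(t['frame'][180:250,205:262],None,fx=6,fy=6,interpolation=cv2.INTER_CUBIC)
A=cv2.resize(im['frame'],(448,336)); A=np.vstack([A,np.zeros((84,448,3),np.uint8)])
cv2.imwrite('pics/w5.png',np.hstack([A,B]))
E
```

```text
5.4333 [555.37304166 146.86264165 135.10978867] [178.17838467  -0.31096141  86.98781359] 65.07133236106213 [-0.59489102  0.43671547 -0.26055026]
```

View pics/w5.png

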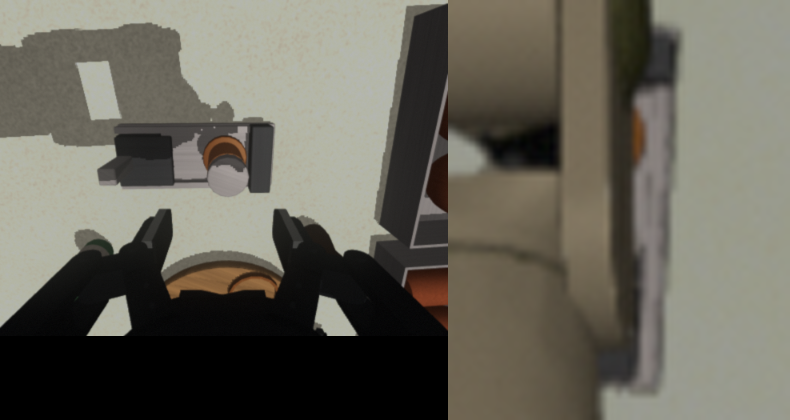

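The jaw is wide open: its block is clear of the jar's foot, and the lid is at (285,222) at full resolution.

```bash
python3 - <<'E'
from h import *
import pickle
np.set_printoptions(precision=1,suppress=True)
s,im,t=pickle.load(open('pics/w5.pkl','rb'))
g=im['frame'][190:255,240:330].astype(np.uint8)
hsv=cv2.cvtColor(im['frame'],cv2.COLOR_BGR2HSV)
print(wonz(s,im,285,222.5,97), 'post',wonz(s,im,107/.8,171/.8,91))
E
```

```text
[561.9 146.6  97. ] post [444.  159.5  91. ]
```

Request:
servo_tool([
  {"dx": 0.66,"dy": 0,"dz": -2,"yaw": 0,"hand": 6.5},
  {"dx": 0,"dy": 0,"dz": -2.5,"yaw": 0,"hand": 6.5},
  {"dx": 0,"dy": 0,"dz": -2.5,"yaw": 0,"hand": 6.5},
  {"dx": 0,"dy": 0,"dz": -1.5,"yaw": 0,"hand": 6.5},
  {"dx": 0,"dy": 0,"dz": 0,"yaw": 0,"hand": 6.5},
])

```text
time: 5.95
position: [557.4, 148.1, 49.9]
tool_rot: [178.1, -0.3, 87.1]
ft_force: [-0.7, -0.7, 0.2]
finger_gap: 65.2
```

```bash
python3 - <<'E'
from h import *
import pickle
np.set_printoptions(precision=1,suppress=True)
s,im,a=pickle.load(open('pics/w4.pkl','rb'))
for z in (60,65,70,75,80,85): print(onz(a,225+265/6,230+226/6,z))
s=read_state(); print(s['position'])
E
```

```text
[491.1 125.6  60. ]
[486.  130.5  65. ]
[480.9 135.4  70. ]
[475.8 140.3  75. ]
[470.7 145.2  80. ]
[465.5 150.1  85. ]
[557.4 148.1  49.9]
```

Request:
servo_tool([
  {"dx": 0.45,"dy": -0.15,"dz": -0.8,"yaw": 0,"hand": 6.5},
  {"dx": 0,"dy": 0,"dz": -0.8,"yaw": 0,"hand": 6.5},
  {"dx": 0,"dy": 0,"dz": -0.6,"yaw": 0,"hand": 6.5},
  {"dx": 0,"dy": 0,"dz": 0,"yaw": 0,"hand": 6.5},
])

```text
time: 6.28
position: [561.9, 147.0, 28.8]
tool_rot: [177.9, -0.3, 87.2]
ft_force: [-0.0, 0.0, -0.7]
finger_gap: 65.2
```

Request:
servo_tool([
  {"dx": 0,"dy": 0,"dz": 0,"yaw": 0,"hand": 3.8},
  {"dx": 0,"dy": 0,"dz": 0,"yaw": 0,"hand": 3.8},
  {"dx": 0,"dy": 0,"dz": 0,"yaw": 0,"hand": 3.8},
  {"dx": 0,"dy": 0,"dz": 0,"yaw": 0,"hand": 3.8},
], squeeze=35)

```text
time: 6.62
position: [562.4, 147.0, 30.1]
tool_rot: [177.8, -0.3, 87.2]
ft_force: [-0.1, -0.9, -3.7]
finger_gap: 41.1
```

Request:
servo_tool([
  {"dx": 0,"dy": 0,"dz": 1,"yaw": 0,"hand": 3.8},
  {"dx": 0,"dy": 0,"dz": 2,"yaw": 0,"hand": 3.8},
  {"dx": 0,"dy": 0,"dz": 2.5,"yaw": 0,"hand": 3.8},
  {"dx": 0,"dy": 0,"dz": 2.5,"yaw": 0,"hand": 3.8},
  {"dx": 0,"dy": 0,"dz": 2.5,"yaw": 0,"hand": 3.8},
])

```text
time: 7.03
position: [557.2, 146.7, 134.8]
tool_rot: [178.7, -0.3, 87.2]
ft_force: [1.0, 0.0, -4.1]
finger_gap: 41.3
```

Request:
servo_tool([
  {"dx": 0,"dy": -2,"dz": 0,"yaw": 0,"hand": 3.8},
  {"dx": 0,"dy": -3,"dz": 0,"yaw": 0,"hand": 3.8},
  {"dx": 0,"dy": -3,"dz": 0,"yaw": 0,"hand": 3.8},
  {"dx": 0,"dy": -3,"dz": 0,"yaw": 0,"hand": 3.8},
  {"dx": 0,"dy": -3,"dz": 0,"yaw": 0,"hand": 3.8},
])

```text
time: 7.45
position: [558.6, 7.7, 145.7]
tool_rot: [177.9, -0.4, 87.7]
ft_force: [0.6, 0.3, -3.6]
finger_gap: 41.0
```

Request:
servo_tool([
  {"dx": 1.2,"dy": -2.2,"dz": 0,"yaw": 0,"hand": 3.8},
  {"dx": 1.2,"dy": -2.2,"dz": 0,"yaw": 0,"hand": 3.8},
  {"dx": 1,"dy": -2,"dz": 0,"yaw": 0,"hand": 3.8},
  {"dx": 0,"dy": 0,"dz": -0.5,"yaw": 0,"hand": 3.8},
  {"dx": 0,"dy": 0,"dz": 0,"yaw": 0,"hand": 3.8},
])

```text
time: 7.87
position: [592.4, -65.6, 143.9]
tool_rot: [177.8, -0.3, 87.3]
ft_force: [-0.4, -0.7, -3.9]
finger_gap: 40.9
```

```bash
python3 - <<'E'
from h import *
import pickle
s=read_state(); print(s['time'],s['position'],s['tool_rot'],s['finger_gap'],s['ft_force'])
im=get_image('wrist');t=get_image('side');pickle.dump((s,im,t),open('pics/w6.pkl','wb'))
u,v=map(int,proj(t,[594,-67,60])[0]); print(u,v)
B=cv2.resize(t['frame'][v-60:v+45,u-45:u+45],None,fx=4,fy=4,interpolation=cv2.INTER_CUBIC)
A=cv2.resize(im['frame'],(430,322)); A=np.vstack([A,np.zeros((98,430,3),np.uint8)])
cv2.imwrite('pics/w6.png',np.hstack([A,B]))
E
```

```text
7.8667 [592.36524584 -65.63079337 143.90533198] [177.83951599  -0.28650457  87.33357867] 40.93021128236766 [-0.38943264 -0.7186576  -3.9235522 ]
289 231
```

View pics/w6.png

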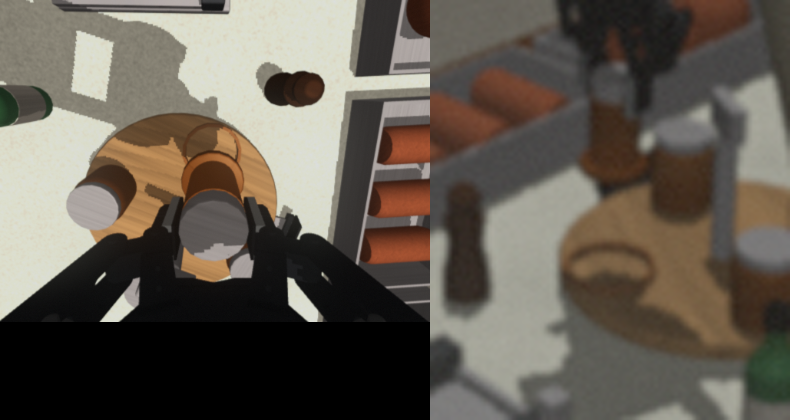

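The jar hangs upright and level. In the side crop the ring's centre is at about (610,266). In the wrist view the ring spans u 184 to 237, with its far edge at v 123.

```bash
python3 - <<'E'
from h import *
import pickle
np.set_printoptions(precision=1,suppress=True)
s,im,a=pickle.load(open('pics/w6.pkl','rb'))
k=560/430
print('far edge',wonz(s,im,210.5*k,123*k,38),'L',wonz(s,im,184*k,148*k,38),'R',wonz(s,im,237.5*k,148*k,38))
print('side',onz(a,289-45+180/4,231-60+266/4,37))
# foot of held jar : left/right/near extreme points of foot; center of foot far edge (212,152)
R=Ro.from_euler('xyz',s['tool_rot'],degrees=True).as_matrix(); p=np.array(s['position'])
zb=p[2]+12-29.5; print('underside z',zb)
print('foot L',wonz(s,im,181*k,178*k,zb+10),'foot R',wonz(s,im,243*k,178*k,zb+10),'far',wonz(s,im,212*k,152*k,zb+10))
print('tilt shift per 72mm',72*np.tan(np.radians(2.2)))
E
```

```text
far edge [594.4 -26.5  38. ] L [558.7 -56.6  38. ] R [627.7 -60.6  38. ]
side [591.7 -64.6  37. ]
underside z 126.40533198265626
foot L [564.1 -59.3 136.4] foot R [619.  -62.8 136.4] far [592.6 -37.2 136.4]
tilt shift per 72mm 2.765960998762486
```

Request:
servo_tool([
  {"dx": 0.1,"dy": 0,"dz": -1.5,"yaw": 0,"hand": 3.8},
  {"dx": 0,"dy": 0,"dz": -2,"yaw": 0,"hand": 3.8},
  {"dx": 0,"dy": 0,"dz": -2,"yaw": 0,"hand": 3.8},
  {"dx": 0,"dy": 0,"dz": -1,"yaw": 0,"hand": 3.8},
  {"dx": 0,"dy": 0,"dz": 0,"yaw": 0,"hand": 3.8},
])

```text
time: 8.38
position: [593.3, -60.2, 81.1]
tool_rot: [177.5, -0.2, 87.7]
ft_force: [-0.3, -0.2, -4.3]
finger_gap: 41.0
```

Request:
servo_tool([
  {"dx": -0.1,"dy": -0.5,"dz": -0.8,"yaw": 0,"hand": 3.8},
  {"dx": 0,"dy": 0,"dz": -0.6,"yaw": 0,"hand": 3.8},
  {"dx": 0,"dy": 0,"dz": 0,"yaw": 0,"hand": 3.8},
])

```text
time: 8.63
position: [592.9, -64.5, 68.2]
tool_rot: [177.4, -0.2, 87.8]
ft_force: [0.8, -0.1, -4.0]
finger_gap: 40.7
```

Request:
servo_tool([
  {"dx": 0,"dy": -0.15,"dz": -0.7,"yaw": 0,"hand": 3.8},
  {"dx": 0,"dy": -0.05,"dz": -0.7,"yaw": 0,"hand": 3.8},
  {"dx": 0,"dy": 0,"dz": -0.3,"yaw": 0,"hand": 3.8},
  {"dx": 0,"dy": 0,"dz": 0,"yaw": 0,"hand": 3.8},
])

```text
time: 8.97
position: [593.7, -67.2, 51.1]
tool_rot: [177.2, -0.2, 87.8]
ft_force: [0.7, 0.3, -2.9]
finger_gap: 40.9
```

Request:
servo_tool([
  {"dx": 0,"dy": 0.1,"dz": -0.2,"yaw": 0,"hand": 3.8},
  {"dx": 0,"dy": 0,"dz": -0.15,"yaw": 0,"hand": 3.8},
  {"dx": 0,"dy": 0,"dz": 0,"yaw": 0,"hand": 3.8},
])

```text
time: 9.22
position: [594.3, -66.4, 48.4]
tool_rot: [177.2, -0.1, 87.8]
ft_force: [-0.7, 0.7, -3.4]
finger_gap: 40.7
```

Request:
servo_tool([
  {"dx": 0,"dy": 0,"dz": -0.15,"yaw": 0,"hand": 3.8},
  {"dx": 0,"dy": 0,"dz": -0.15,"yaw": 0,"hand": 3.8},
  {"dx": 0,"dy": 0,"dz": 0,"yaw": 0,"hand": 3.8},
])

```text
time: 9.47
position: [595.9, -66.9, 48.8]
tool_rot: [176.9, -0.0, 87.8]
ft_force: [-0.2, 0.6, -2.7]
finger_gap: 40.9
```

The height agrees with the jar standing on the disc: expected 47–48, reads 48.8. If it were on the ring it would read about 56. I'll release and rise.

Request:
servo_tool([
  {"dx": 0,"dy": 0,"dz": 0,"yaw": 0,"hand": 4.6},
  {"dx": 0,"dy": 0,"dz": 0,"yaw": 0,"hand": 5.5},
  {"dx": 0,"dy": 0,"dz": 0,"yaw": 0,"hand": 6.5},
  {"dx": 0,"dy": 0,"dz": 0,"yaw": 0,"hand": 6.5},
])

```text
time: 9.8
position: [597.2, -67.2, 49.9]
tool_rot: [176.7, 0.0, 87.8]
ft_force: [0.5, 0.3, 0.3]
finger_gap: 65.0
```

Request:
servo_tool([
  {"dx": 0,"dy": 0,"dz": 1.5,"yaw": 0,"hand": 6.5},
  {"dx": 0,"dy": 0,"dz": 2.5,"yaw": 0,"hand": 6.5},
  {"dx": 0,"dy": 0,"dz": 3.5,"yaw": 0,"hand": 6.5},
  {"dx": 0,"dy": 0,"dz": 3.5,"yaw": 0,"hand": 6.5},
  {"dx": 0,"dy": 0,"dz": 3.5,"yaw": 0,"hand": 6.5},
])

```text
time: 10.22
position: [592.0, -65.7, 191.5]
tool_rot: [177.6, -0.3, 87.8]
ft_force: [0.1, -0.1, 1.3]
finger_gap: 65.0
```

Request:
servo_tool([
  {"dx": -0.5,"dy": -1,"dz": 1.5,"yaw": 7,"hand": 5},
  {"dx": -0.5,"dy": -1,"dz": 0,"yaw": 7,"hand": 5},
  {"dx": -0.5,"dy": -1,"dz": 0,"yaw": 7,"hand": 5},
  {"dx": -0.5,"dy": -1,"dz": 0,"yaw": 7,"hand": 5},
  {"dx": -0.5,"dy": -1,"dz": 0,"yaw": 7,"hand": 5},
])

```text
time: 10.63
position: [569.8, -116.2, 218.0]
tool_rot: [176.8, 0.3, 123.7]
ft_force: [0.7, 0.0, -0.2]
finger_gap: 49.9
```

Request:
servo_tool([
  {"dx": -0.5,"dy": -1,"dz": 0,"yaw": 7,"hand": 5},
  {"dx": -0.5,"dy": -1,"dz": 0,"yaw": 7,"hand": 5},
  {"dx": -0.5,"dy": -1,"dz": 0,"yaw": 7,"hand": 5},
  {"dx": -0.5,"dy": -1,"dz": 0,"yaw": 5,"hand": 5},
  {"dx": 0,"dy": 0,"dz": 0,"yaw": 0,"hand": 5},
])

```text
time: 11.05
position: [548.2, -159.8, 218.3]
tool_rot: [176.7, 0.3, 150.6]
ft_force: [0.5, -1.3, -0.1]
finger_gap: 50.0
```

```bash
python3 - <<'E'
from h import *
import pickle
s=read_state(); print(s['time'],s['position'],s['tool_rot'],s['finger_gap'],s['joint_positions'])
im=get_image('wrist');t=get_image('side');pickle.dump((s,im,t),open('pics/w7.pkl','wb'))
u,v=map(int,proj(t,[560,-110,70])[0]); print(u,v)
B=cv2.resize(t['frame'][v-60:v+45,u-45:u+45],None,fx=4,fy=4,interpolation=cv2.INTER_CUBIC)
A=cv2.resize(im['frame'],(430,322)); A=np.vstack([A,np.zeros((98,430,3),np.uint8)])
cv2.imwrite('pics/w7.png',np.hstack([A,B]))
E
```

```text
11.05 [ 548.15900337 -159.75925445  218.33496945] [176.74464757   0.33667024 150.5988877 ] 50.015284194107004 [-29.72156607  22.19215201  76.02796712   3.29361121  81.47533859
 -90.80972214]
305 227
```

View pics/w7.png

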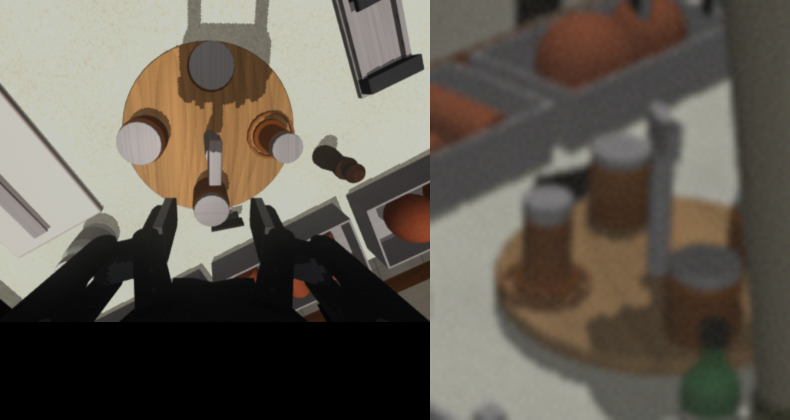

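The jar stands upright inside the ring in both views. The bar's top face runs from (214,139) to (214,186), the lid is at (287,148), and the disc spans u 122 to 295.

```bash
python3 - <<'E'
from h import *
import pickle
np.set_printoptions(precision=1,suppress=True)
s,im,a=pickle.load(open('pics/w7.pkl','rb')); k=560/430
ang=lambda d:np.degrees(np.arctan2(d[1],d[0]))
f=wonz(s,im,213.5*k,138*k,176);n=wonz(s,im,215*k,186*k,176)
print('bar',f,n,(f+n)/2,np.linalg.norm(f-n),ang(n-f))
c=np.array([546,-154.3])
for nm,u,v,z in(('lid',287,148,115),('ringL',270,135,36)):
  q=wonz(s,im,u*k,v*k,z); print(nm,q,np.linalg.norm(q[:2]-c),ang(q[:2]-c))
# bar by mask
g=im['frame'];sub=g[170:250,260:300].mean(2); cv2.imwrite('pics/bar.png',cv2.resize(g[160:260,240:320],None,fx=5,fy=5))
print('side lid',onz(a,305-45+(548-430)/4,227-60+192/4,115))
E
```

```text
bar [ 521.3 -140.9  176. ] [ 567.3 -165.   176. ] [ 544.3 -152.9  176. ] 51.94479080597426 -27.652403017854077
lid [594.3 -67.8 115. ] 99.01564927875384 60.83229423410741
ringL [593.6 -66.7  36. ] 99.69181330147084 61.47049124513131
side lid [600.3 -74.8 115. ]
```

Request:
servo_tool([
  {"dx": -0.15,"dy": 0.8,"dz": -2,"yaw": 1,"hand": 5},
  {"dx": 0,"dy": 0,"dz": -2,"yaw": 0,"hand": 5},
  {"dx": 0,"dy": 0,"dz": -2,"yaw": 0,"hand": 5},
  {"dx": 0,"dy": 0,"dz": -1.5,"yaw": 0,"hand": 5},
  {"dx": 0,"dy": 0,"dz": 0,"yaw": 0,"hand": 5},
])

```text
time: 11.57
position: [549.0, -146.2, 141.9]
tool_rot: [176.7, 0.6, 150.7]
ft_force: [-0.3, 0.2, -0.6]
finger_gap: 49.8
```

Request:
servo_tool([
  {"dx": -0.25,"dy": -0.6,"dz": -1,"yaw": 1,"hand": 5},
  {"dx": 0,"dy": 0,"dz": -1,"yaw": 0,"hand": 5},
  {"dx": 0,"dy": 0,"dz": -0.6,"yaw": 0,"hand": 5},
  {"dx": 0,"dy": 0,"dz": 0,"yaw": 0,"hand": 5},
])

```text
time: 11.9
position: [548.1, -150.1, 116.6]
tool_rot: [176.6, 0.7, 151.4]
ft_force: [0.1, 1.1, 0.4]
finger_gap: 49.9
```

Request:
servo_tool([
  {"dx": -0.15,"dy": -0.2,"dz": -0.4,"yaw": 0.3,"hand": 5},
  {"dx": 0,"dy": 0,"dz": 0,"yaw": 0,"hand": 2},
  {"dx": 0,"dy": 0,"dz": 0,"yaw": 0,"hand": 1},
  {"dx": 0,"dy": 0,"dz": 0,"yaw": 0,"hand": 1},
  {"dx": 0,"dy": 0,"dz": 0,"yaw": 0,"hand": 1},
], squeeze=40)

```text
time: 12.32
position: [547.9, -151.2, 114.2]
tool_rot: [176.5, 0.8, 151.6]
ft_force: [1.3, 0.7, -3.9]
finger_gap: 14.0
```

Request:
servo_tool([
  {"dx": 0,"dy": 0,"dz": 0,"yaw": 0,"hand": 1},
  {"dx": 0,"dy": 0,"dz": 0,"yaw": 0,"hand": 1},
], squeeze=40)

```text
time: 12.48
position: [547.9, -151.2, 114.2]
tool_rot: [176.6, 0.8, 151.6]
ft_force: [-0.1, 1.9, -2.5]
finger_gap: 13.7
```

The bar is gripped at 14 mm. I'll turn clockwise in steps, watching the forces.

Request:
servo_tool([
  {"dx": 0,"dy": 0,"dz": 0,"yaw": -3,"hand": 1},
  {"dx": 0,"dy": 0,"dz": 0,"yaw": -4,"hand": 1},
  {"dx": 0,"dy": 0,"dz": 0,"yaw": -4,"hand": 1},
  {"dx": 0,"dy": 0,"dz": 0,"yaw": -4,"hand": 1},
  {"dx": 0,"dy": 0,"dz": 0,"yaw": -4,"hand": 1},
])

```text
time: 12.9
position: [548.7, -152.2, 114.2]
tool_rot: [176.7, 1.0, 132.2]
ft_force: [2.2, 0.3, -3.3]
finger_gap: 13.4
```

Request:
servo_tool([
  {"dx": 0,"dy": 0,"dz": 0,"yaw": -4,"hand": 1},
  {"dx": 0,"dy": 0,"dz": 0,"yaw": -4,"hand": 1},
  {"dx": 0,"dy": 0,"dz": 0,"yaw": -4,"hand": 1},
  {"dx": 0,"dy": 0,"dz": 0,"yaw": -4,"hand": 1},
  {"dx": 0,"dy": 0,"dz": 0,"yaw": -4,"hand": 1},
])

```text
time: 13.32
position: [549.2, -153.3, 114.2]
tool_rot: [176.8, 1.3, 111.4]
ft_force: [3.9, -0.5, -2.0]
finger_gap: 13.8
```

Request:
servo_tool([
  {"dx": 0,"dy": 0,"dz": 0,"yaw": -4,"hand": 1},
  {"dx": 0,"dy": 0,"dz": 0,"yaw": -4,"hand": 1},
  {"dx": 0,"dy": 0,"dz": 0,"yaw": -4,"hand": 1},
  {"dx": 0,"dy": 0,"dz": 0,"yaw": -4,"hand": 1},
  {"dx": 0,"dy": 0,"dz": 0,"yaw": -4,"hand": 1},
])

```text
time: 13.73
position: [549.1, -154.5, 114.1]
tool_rot: [176.9, 1.4, 90.5]
ft_force: [1.7, -0.6, -1.7]
finger_gap: 13.8
```

Another 18° or so to go. I'll stop just short and look.

Request:
servo_tool([
  {"dx": 0,"dy": 0,"dz": 0,"yaw": -4,"hand": 1},
  {"dx": 0,"dy": 0,"dz": 0,"yaw": -4,"hand": 1},
  {"dx": 0,"dy": 0,"dz": 0,"yaw": -4,"hand": 1},
  {"dx": 0,"dy": 0,"dz": 0,"yaw": -4,"hand": 1},
  {"dx": 0,"dy": 0,"dz": 0,"yaw": 0,"hand": 1},
])

```text
time: 14.15
position: [548.7, -155.4, 114.2]
tool_rot: [177.0, 1.5, 73.6]
ft_force: [2.8, 0.1, -2.0]
finger_gap: 13.5
```

Request:
servo_tool([
  {"dx": 0,"dy": 0,"dz": 0,"yaw": 0,"hand": 1},
  {"dx": 0,"dy": 0,"dz": 0,"yaw": 0,"hand": 1},
])

```text
time: 14.32
position: [548.7, -155.4, 114.1]
tool_rot: [177.0, 1.4, 73.8]
ft_force: [1.7, 0.3, -1.6]
finger_gap: 13.5
```

```bash
python3 - <<'E'
from h import *
import pickle
s=read_state(); print(s['time'],s['position'],s['tool_rot'],s['finger_gap'],s['dq'])
t=get_image('top');a=get_image('side');pickle.dump((s,t,a),open('pics/w8.pkl','wb'))
B=cv2.resize(t['frame'][143:238,265:370],None,fx=4,fy=4,interpolation=cv2.INTER_CUBIC)
u,v=map(int,proj(a,[600,-140,60])[0]); print(u,v)
A=cv2.resize(a['frame'][v-50:v+45,u-45:u+45],None,fx=4,fy=4,interpolation=cv2.INTER_CUBIC)
cv2.imwrite('pics/w8.png',np.hstack([B,A]))
E
```

```text
14.3167 [ 548.68862646 -155.37054236  114.13538896] [176.9780813    1.42127993  73.78866559] 13.549329972718258 [-0.13682136 -0.12043667  0.01474004  0.24675667  0.20730199 -1.23241319]
302 222
```

View pics/w8.png

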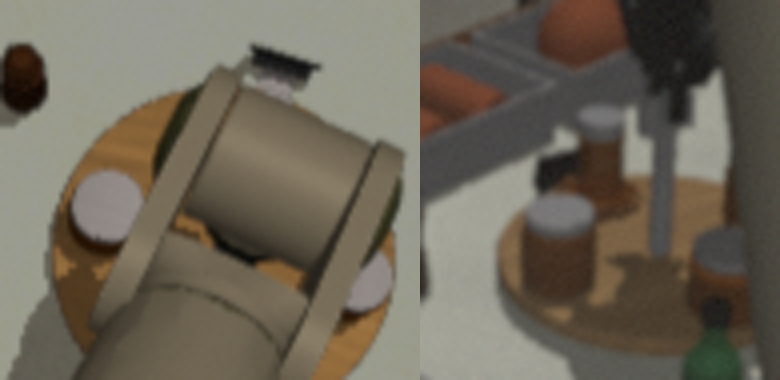

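The top crop shows the tag's top edge from (252,47) to (318,68), the side jar's lid at (107,207) and the other at (366,284). The side view shows our jar in its ring, in front of the black tag. I'll measure the rotation from the same jar's lid before and after.

```bash
python3 - <<'E'
from h import *
import pickle
np.set_printoptions(precision=1,suppress=True)
t0=pickle.load(open('pics/top0.pkl','rb')); s,t,a=pickle.load(open('pics/w8.pkl','rb'))
ang=lambda d:np.degrees(np.arctan2(d[1],d[0])); c=np.array([546,-154.3])
def lid(im,u,v,r=14):
    u0,v0=int(u)-r,int(v)-r; f=im['frame'][v0:v0+2*r,u0:u0+2*r]; h=cv2.cvtColor(f,cv2.COLOR_BGR2HSV)
    m=((h[...,1]<50)&(h[...,2]>110)).astype(np.uint8)
    n,l,st,ce=cv2.connectedComponentsWithStats(m); i=l[int(v)-v0,int(u)-u0]
    return ce[i]+[u0,v0],st[i]
o0=lambda x,y:((x+.5)/4.8-.5+205,(y+.5)/4.8-.5+143)
o1=lambda x,y:((x+.5)/4-.5+265,(y+.5)/4-.5+143)
L0={'+90':o0(495,428),'180':o0(699,365),'-90':o0(637,156)}
for n,p in L0.items():
    q,st=lid(t0,*p); print('before',n,q,st[4])
    for z in(80,90,100): w=onz(t0,*q,z)[:2]-c; print('  ',z,np.linalg.norm(w),ang(w))
q,st=lid(t,*o1(107,207)); print('after +90',q,st[4],o1(107,207))
for z in(80,90,100): w=onz(t,*q,z)[:2]-c; print('  ',z,np.linalg.norm(w),ang(w))
for z in (110,115,120): w=onz(a,302.5,200.75,z)[:2]; print('side lid',w,np.linalg.norm(w-c),ang(w-c))
# tag in both, by dark mask on the top edge
e=[onz(t,*o1(252,46),48),onz(t,*o1(319,68),48)]; m=(e[0]+e[1])[:2]/2; print('tag',m,ang(m-c),np.linalg.norm(m-c),'normal',ang((e[0]-e[1])[:2])-90)
print('tag seen side',onz(a,302-45+(562-420)/4,222-50+175/4,30))
E
```

```text
before +90 [307.7 231.4] 251
   80 96.90476571612277 151.1480848349416
   90 97.96093145152038 150.9812490421595
   100 99.01791005291321 150.81797370702822
before 180 [352.8 219.7] 360
   80 106.61110009389654 -117.87010380755797
   90 105.4567719045327 -118.8624775498469
   100 104.33477399907237 -119.87650466351667
before -90 [339.1 170.7] 372
   80 120.52936797673416 -27.97285971876801
   90 117.73778899376647 -27.82038975872511
   100 114.9470842605133 -27.660515237370777
after +90 [291.5 194. ] 236 (291.375, 194.375)
   80 100.66461248614507 70.90828631245577
   90 100.46564244634297 71.91020413829013
   100 100.297509886881 72.91578949624372
side lid [ 647.3 -191.6] 107.94757214607236 -20.226015611648883
side lid [ 640.6 -183.9] 99.09763842459363 -17.375106353042643
side lid [ 633.9 -176.2] 90.54063728306895 -13.975502121309464
tag [ 706.1 -207.3] -18.30118187024602 168.68082736879396 normal -19.303922605575664
tag seen side [ 697.2 -195.2   30. ]
```

Estimates of the well's angle are -17.6 (lids), -17.4 (side view) and -16.3 (tool yaw), against the tag at -18.4. I'll nudge about 1° more, then check with one more wrist picture.

Request:
servo_tool([
  {"dx": 0,"dy": 0,"dz": 0,"yaw": -0.6,"hand": 1},
  {"dx": 0,"dy": 0,"dz": 0,"yaw": -0.5,"hand": 1},
  {"dx": 0,"dy": 0,"dz": 0,"yaw": 0,"hand": 1},
  {"dx": 0,"dy": 0,"dz": 0,"yaw": 0,"hand": 1},
])

```text
time: 14.75
position: [548.7, -155.4, 114.2]
tool_rot: [177.0, 1.5, 72.7]
ft_force: [3.2, -0.1, -0.3]
finger_gap: 13.6
```

```bash
python3 - <<'E'
from h import *
import pickle
s=read_state(); print(s['time'],s['position'],s['tool_rot'],s['finger_gap'])
im=get_image('wrist');t=get_image('top');a=get_image('side');pickle.dump((s,im,t,a),open('pics/w9.pkl','wb'))
u,v=map(int,proj(a,[640,-180,70])[0]); print(u,v)
A=cv2.resize(a['frame'][v-35:v+35,u-20:u+20],None,fx=6,fy=6,interpolation=cv2.INTER_CUBIC)
B=im['frame']
A=A[:420]
cv2.imwrite('pics/w9.png',np.hstack([B,A[:, :240]]))
E
```

```text
14.75 [ 548.67169012 -155.39803368  114.15458855] [176.97802052   1.451133    72.74404737] 13.640527418661769
301 212
```

View pics/w9.png

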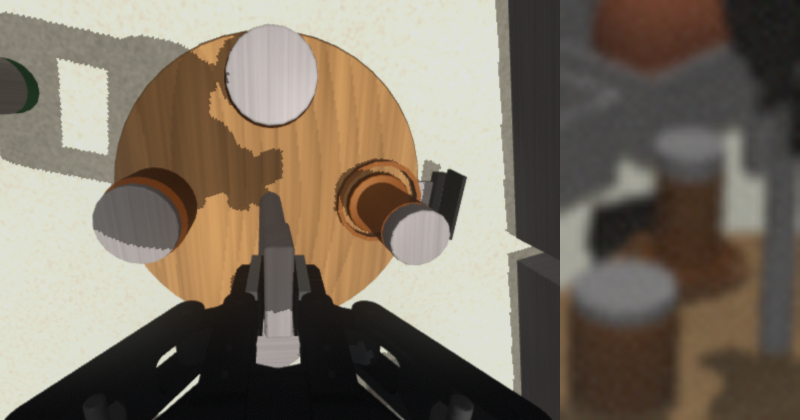

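The wrist view shows our jar in its ring (lid at (416,236)), directly in front of the tag, whose top edge runs from (466,176) to (454,238). The disc's edge is visible for fitting the axis.

```bash
python3 - <<'E'
from h import *
import pickle
np.set_printoptions(precision=1,suppress=True)
s,im,t,a=pickle.load(open('pics/w9.pkl','rb'))
ang=lambda d:np.degrees(np.arctan2(d[1],d[0]))
W=lambda u,v,z:wonz(s,im,u,v,z)[:2]
# disc edge: rim top points by hand from the picture
P=np.array([W(u,v,30) for u,v in((115,165),(124,128),(148,87),(180,56),(210,40),(345,44),(378,72),(402,108),(416,152),(414,205),(397,250),(370,286),(148,264))])
A=np.c_[2*P,np.ones(len(P))]; x=np.linalg.lstsq(A,(P**2).sum(1),rcond=None)[0]; c=x[:2]; print('axis',c,'R',np.sqrt(x[2]+c@c))
tag=[W(466,176,48),W(454,238,48)]; tm=(tag[0]+tag[1])/2
print('tag',tag,np.linalg.norm(tag[0]-tag[1]),np.linalg.norm(tm-c),ang(tm-c),'normal',ang(tag[0]-tag[1])-90)
l=W(416,236,115); print('lid',l,np.linalg.norm(l-c),ang(l-c))
ring=[W(337,203,38),W(378,160,38)]; print('ring pts',ring)
for z in(85,90,95,100):
  p,q=W(271,75.5,z),W(136,216,z); print(z,'+90',np.linalg.norm(p-c),ang(p-c)-90,'180',np.linalg.norm(q-c),ang(q-c)-180,'top+90')
E
```

```text
axis [ 548.1 -151.5] R 137.83190811403077
tag [array([ 715.7, -178.2]), array([ 699.5, -234.9])] 58.897214534183476 168.72999379659456 -19.04023831752794 normal -15.985405452909404
lid [ 637.6 -180.2] 93.98267882863212 -17.771674210998693
ring pts [array([ 604. , -170.7]), array([ 647.5, -143.6])]
85 +90 99.64555764834662 -16.286172163595424 180 100.47351732286637 -20.72351325154736 top+90
90 +90 99.2119209671312 -16.188164769109633 180 98.40001033888564 -21.85366414051171 top+90
95 +90 98.7785771269925 -16.089297161929892 180 96.366426475618 -23.031988170837934 top+90
100 +90 98.34552999900261 -15.989558563582037 180 94.37534653812935 -24.260569713731968 top+90
```

```bash
python3 - <<'E'
from h import *
import pickle
np.set_printoptions(precision=1,suppress=True)
t0=pickle.load(open('pics/top0.pkl','rb')); s8,t8,a8=pickle.load(open('pics/w8.pkl','rb')); s,im,t,a=pickle.load(open('pics/w9.pkl','rb'))
s7,im7,a7=pickle.load(open('pics/w7.pkl','rb'))
ang=lambda d:np.degrees(np.arctan2(d[1],d[0]))
def lid(f,u,v,r,lo):
    u0,v0=int(u)-r,int(v)-r; g=f[v0:v0+2*r,u0:u0+2*r]; h=cv2.cvtColor(g,cv2.COLOR_BGR2HSV)
    m=((h[...,1]<45)&(h[...,2]>lo)).astype(np.uint8); _,l=cv2.connectedComponents(m); i=l[int(v)-v0,int(u)-u0]
    k=max(cv2.findContours((l==i).astype(np.uint8),0,1)[0],key=cv2.contourArea); e=cv2.fitEllipse(cv2.convexHull(k)); return np.array(e[0])+[u0,v0],e[1]
q0=lid(t0['frame'],307.7,231.4,14,110);q8=lid(t8['frame'],291.5,194,14,110);q9=lid(t['frame'],291.5,194,14,110)
print(q0,q8,q9)
for z in (80,85,90,95,100):
    w=wonz(s,im,271,75.5,z)[:2]; p=onz(t,*q9[0],z)[:2]; p0=onz(t0,*q0[0],z)[:2]
    r=[]
    for c in ([546,-154.3],[547,-153]): r+= [ang(p0-c),ang(p-c)]
    print(z,'wrist-top',w-p,np.array(r))
# same wrist camera, jar -90/+90/180 relative to bar before/after is fixed; compare tag->axis directly in the top view: turntable points
np.set_printoptions(precision=2,suppress=True)
# side-view: held lid before (w7) and now
E
```

```text
(array([307.6, 231.4]), (17.237531661987305, 17.56111717224121)) (array([291.5, 194. ]), (16.52758026123047, 17.22437858581543)) (array([291.6, 193.8]), (16.720232009887695, 16.9849853515625))
80 wrist-top [-3.3  4. ] [151.1  70.5 152.1  70.8]
85 wrist-top [-2.7  3.5] [151.   71.  152.   71.3]
90 wrist-top [-2.1  2.9] [150.9  71.5 151.9  71.8]
95 wrist-top [-1.5  2.3] [150.9  72.  151.8  72.3]
100 wrist-top [-1.   1.8] [150.8  72.5 151.7  72.8]
```

The checks put the jar about 0.5 to 1° short of the tag, so I'll make one last small nudge and let it settle.

Request:
servo_tool([
  {"dx": 0,"dy": 0,"dz": 0,"yaw": -0.4,"hand": 1},
  {"dx": 0,"dy": 0,"dz": 0,"yaw": -0.3,"hand": 1},
  {"dx": 0,"dy": 0,"dz": 0,"yaw": 0,"hand": 1},
  {"dx": 0,"dy": 0,"dz": 0,"yaw": 0,"hand": 1},
  {"dx": 0,"dy": 0,"dz": 0,"yaw": 0,"hand": 1},
])

```text
time: 15.32
position: [548.6, -155.4, 114.2]
tool_rot: [177.0, 1.5, 72.0]
ft_force: [3.3, 0.4, -1.2]
finger_gap: 13.7
```

Request:
servo_tool([
  {"dx": 0,"dy": 0,"dz": 0,"yaw": 0,"hand": 1},
  {"dx": 0,"dy": 0,"dz": 0,"yaw": 0,"hand": 1},
  {"dx": 0,"dy": 0,"dz": 0,"yaw": 0,"hand": 1},
  {"dx": 0,"dy": 0,"dz": 0,"yaw": 0,"hand": 1},
  {"dx": 0,"dy": 0,"dz": 0,"yaw": 0,"hand": 1},
])

```text
time: 15.73
position: [548.6, -155.5, 114.2]
tool_rot: [177.0, 1.5, 72.0]
ft_force: [2.9, -0.5, -1.0]
finger_gap: 13.5
```

```bash
python3 -c "
from workcell import *
s=read_state();print(s['time'],s['finger_gap'],s['tool_rot'],s['dq']);print(job_done())"
```

```text
15.7333 13.506510324069541 [176.97931763   1.46369465  72.00081   ] [ 0.04244522  0.00683503  0.0766109  -0.02819505 -0.08424279  0.07455648]
the job is handed in; nothing more can be done
None
```

The job is handed in at 15.7 s, and it reported no verdict. The clamp is open, the jar stands upright in the empty ring, and the carousel is turned so the jar faces the black tag. The gripper is still holding the handle bar at a 13.5 mm gap.

**Clamp:** I pulled the jaw about 38 mm to its stop. A picture taken after release showed it staying open.

**Jar:** The wrist and side pictures after release show it upright inside the ring. The wrist view puts its lid 99 mm from the carousel's axis, against 100 expected.

**Front alignment:** The last nudge went in after the final pictures and rests on tool yaw alone. Before it, the checks disagreed somewhat:
- The overhead view put the jar about 0.5° short of the tag.
- Wrist-view estimates ran from about 2° short to a few degrees past.
- After a further 0.7° turn I expect the jar to be within about 1 to 2° of the tag.

**Stillness:** At hand-in the tool yaw was steady at 72.0° and the joints were almost still.

**Other things to know:**
- The fingertips appeared about 35 mm behind the stated TCP in the pictures. My first attempt to grip the post therefore closed in the air, and I worked from the observed tips after that.
- The tool had drifted to about 3° of tilt by the end.
- I did not measure the other things on the counter again. The reported forces gave no sign of contact with them.

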